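Mount the lower cast on the articulator's twin pins and lock it

TASK

Mount the pale blue and pink lower dental cast in the articulator: set it, front teeth towards the articulator's front, onto the two locating pins so that both enter its mounting plate and it sits fully home, then swing the blue-knobbed catch all the way round over the plate's front lip and let go. The pins' exact place has to be felt out: work gently, never pressing the cast against the articulator with more than 25 N, and leave the other cast, the wax jar and the wax knife where they are.

Things in the scene. Friction and masses are not known exactly. Their poses are not given: they have to be found in the camera images.
- cast_grip (a point): Loose lower dental cast, about 0.25 kg: pink and pale blue plaster with a horseshoe of teeth, on a white mounting plate. Point: centre of the plaster's two flat sides (56 mm apart in y), 24 mm above the plate's underside. x points to its back, z up. Plaster: 28 mm forward to 22 mm back (sides flat from x -14 to +22), 14 mm down to 10 mm up; teeth to 20 mm up. It starts upright on the bench.
- cast_holes (a point): Underside of the cast's white mounting plate, midway between its two holes: 6 mm forward of cast_grip and 24 mm below it, same axes. The plate is 10 mm thick, 52 mm wide (y), from x = -36 (front lip) to +28 mm. Holes: at y = +17 and -17 mm, straight up through the plate, 7 mm in diameter, 0.5 mm chamfer, closed above by the plaster 10 mm up.
- cast_lip (a point): Top of the mounting plate's front lip, on the cast's middle line: 36 mm forward (-x) of cast_grip and 14 mm below it. The lip sticks out 14 mm in front of the plaster.
- articulator: Articulator, fixed to the bench: black frame, aluminium pin plate with two pins, two rear posts, upper member folded back. Origin on the bench (z = 0) below the point seat. x points to its back, -x to its front, y across, z up. Posts at x = 95 mm, y = +-50 mm, up to z = 133 mm; the upper member leans back behind them and stays beyond x = 80 mm, up to z = 250 mm.
- seat (a point): Nominal middle between the two pins, on the pin plate's flat level top, 30 mm above the bench; articulator's axes. Steel pins 6 mm in diameter, 8 mm tall (last 1.5 mm tapers to 4.4 mm), at y = +17 and -17 mm. The pin plate is screwed on through oversize holes: square, rigid, but really up to 4 mm off this point in x and in y; that shift is not reported. Cast home: cast_holes here plus the shift.
- catch_pivot (a point): Upright axis of the swivel catch, on its underside: 52 mm in front of seat (-x) and 11 mm above it. A seated cast's lip passes 1 mm under the catch's nose.
- catch_knob (a point): Middle of the catch's blue upright knob: 12 mm in diameter, from 12 mm above this point down to 12 mm below, where it meets a steel arm 9 mm wide and 5 mm thick that runs to the pivot. It moves on a level circle of radius 38 mm about catch_pivot, 58 mm above the bench.
- catch (a joint): Catch angle, rad, anticlockwise from above. 0 = open: knob to the articulator's front (-x), nose (24 mm long, 10 mm wide, 5 mm thick) to its -y side. 1.57 = locked, at its stop: knob to -y, nose to +x over the cast's lip. Turns with light friction, about 1 N at the knob, and stays where left; the nose cannot pass unless the cast is home.
- uppercast: Bystander: sand-coloured upper cast on a black plate, 64 x 56 x 44 mm, loose on the bench. Origin under its middle.
- waxjar: Bystander: glass wax jar with a red lid, 52 mm across, 50 mm tall, loose on the bench. Origin under its middle.
- waxknife: Bystander: wax knife (spatula) 170 mm long, lying on the bench. Origin under its middle.

How it is judged:
By the outcome, as a careful person would: the job done as asked, in the order asked, and still so for the second after the job is handed in, with the robot touching nothing.
It also fails if it takes over 72 s, if anything falls off the work surface, if the arm or the gripper's body presses on something with over 40 N, if the wrist force passes 120 N, or if a joint passes its speed limit or range.

ROBOT

A 6-joint arm with a two-finger parallel gripper is mounted at the origin on the work surface. World frame = base frame: x ahead of the robot, y to its left, z up, the work surface at z = 0. Lengths are in mm, angles in degrees, forces in N, time in s.
With the tool pointing down it reaches from about 300 to 850 mm from the base axis. Payload 4.2 kg.
Tool frame: the origin (TCP) lies midway between the tips of the shut fingers; the grasp point (between the pads) lies 19 mm behind it; x points along the fingers, y is the direction in which the jaws open and shut, and the axes are right-handed (so a half turn about x gives the same grasp; the last joint's range is limited). The gripper opens to 91 mm and grips with 3 to 60 N. Pads are 32 mm wide; open, the fingers measure 118 mm over their backs; the gripper's body (76 mm by 178 mm) begins 60 mm behind the grasp point.
Start: joints at [69.729, 18.312, 89.639, -0, 72.044, -1.146], TCP at [188.393, 543.278, 213.976] pointing down, gripper open.
Joint ranges: [-177.97, 177.97], [-48.28, 115.42], [12.27, 149.76], [-77.06, 257.06], [2.81, 150.46], [-146.56, 146.56]. Speed limits (degrees/s): [147.25, 147.25, 180, 180, 180, 180].

INTERFACE

Orientations are given as [roll, pitch, yaw] about the fixed x, y, z axes, in that order (R = Rz(yaw) Ry(pitch) Rx(roll)).
In Python, from workcell import env gives the robot as it stands.
- The arm moves only by the shell command python3 -m handwheel 'ROWS' [FORCE]. ROWS is text: rows parted by semicolons, each of 7 numbers parted by spaces: the turn, a rotation vector about the tool's x, y, z in degrees, then the shift along the tool's x, y, z in m, then the finger opening in m, from 0 to 0.0912. In form: rx ry rz x y z grip; .... A call has 1 to 12 rows; each row is the pose to reach, as a shift and turn from the pose commanded when the call began, along the tool's axes at that moment; what a row does not reach only later rows make up. A row lasts 1/12 s, in which the tool goes at most 41.7 mm and 7.16 degrees, less where a joint would pass 70% of its speed; a pose out of reach is approached as far as the arm can. A call with a gripper value outside its range is refused whole. The fingers move at their own pace and stop on an object; FORCE is the grip in N (left out, the last holds). Time passes only in rows, so rows that repeat a pose let the fingers close. It gives the time, the measured TCP pose, the force and the opening at its end, in the units of the state.
- env.state(): the state, without advancing time (a new reading comes with each control period).
- env.grab_frame(name): name is "side" or "top" or "wrist"; returns the picture (384x512x3 uint8, red, green, blue); there is no depth.
- env.get_calibration(name): a dict with "mtx" (3x3 intrinsics, pixels), "k1" (the pictures are not rectified: a ray, as slopes to the right and down, at radius r is drawn at 1 + k1 r^2 times it, then the intrinsics apply), "T" (4x4, takes a point from camera to world coordinates); the wrist camera has in their place "hand_eye" (4x4, takes a point from camera to tool coordinates, whose origin is the TCP and whose axes are the tool frame's). Camera axes: x right, y up, looking along -z (the intrinsics and any distortion apply to the point x, -y, -z); pixel columns grow to the right and rows downward; lengths in mm; the calibration is good to about 2 mm. A picture is of the moment at which its call begins: read the wrist's pose just before it. get_calibration takes no time and is no camera call.
- env.job_done(): hands the job in, once; it reports no verdict.
The state is a dict: "time_s": time; "qpos": joint angles; "qvel": joint speeds; "effort": joint torques, N m; "ee_pos": TCP position; "ee_rot": TCP orientation; "force": force on the tool from outside, world axes, zero at the start; "torque": the same for the moment, N m; "gripper_width": finger opening in mm.
Only numpy, scipy, OpenCV 4.12 (cv2) and the standard library are available. Lean on these libraries where they do the work, as an engineer would, in place of code of your own. Each camera call takes 0.05 s, during which the arm holds its last target. There are 200 camera calls.

## Working session

There is one attempt and no reset: what is moved stays moved. The work goes in short steps, Python scripts to look and compute and a shell command to move; the robot and the scene stay as the last step left them, time stands still between calls to the robot, and variables do not carry over. Pictures are saved under pics/ and viewed, on a budget of 10 in all, crops included, one or two more only if the job needs it, and the job is handed in when it is done.

```bash
mkdir -p pics; ls
cat > h.py <<'E'
import numpy as np, cv2
from scipy.spatial.transform import Rotation as R
from workcell import env
def pose(s=None):
    s=s or env.state(); T=np.eye(4); T[:3,:3]=R.from_euler('xyz',s['ee_rot'],degrees=True).as_matrix(); T[:3,3]=s['ee_pos']; return T
def camT(name,P=None):
    c=env.get_calibration(name)
    return c, (np.array(c['T']) if name!='wrist' else P@np.array(c['hand_eye']))
def ray(name,uv,P=None):
    c,T=camT(name,P); K=np.array(c['mtx']); k=c['k1']
    d=np.array([(uv[0]-K[0,2])/K[0,0],(uv[1]-K[1,2])/K[1,1]]); u=d.copy()
    for _ in range(20): u=d/(1+k*(u@u))
    v=T[:3,:3]@np.array([u[0],-u[1],-1]); return T[:3,3],v/np.linalg.norm(v)
def onz(name,uv,z,P=None):
    o,v=ray(name,uv,P); return o+v*(z-o[2])/v[2]
def tri(rs):
    A=0;b=0
    for o,v in rs:
        M=np.eye(3)-np.outer(v,v); A=A+M; b=b+M@o
    p=np.linalg.solve(A,b); return p,[np.linalg.norm(np.cross(p-o,v)) for o,v in rs]
def proj(name,p,P=None):
    c,T=camT(name,P); q=np.linalg.inv(T)@np.append(p,1); u=np.array([q[0],-q[1]])/-q[2]
    u=u*(1+c['k1']*(u@u)); K=np.array(c['mtx']); return K[:2,:2]@u+K[:2,2]
def snap(name,fn,crop=None,f=1):
    P=pose(); im=env.grab_frame(name)[:,:,::-1]; np.save('pics/'+fn+'.npy',P); cv2.imwrite('pics/'+fn+'_raw.png',im)
    return im
E
python3 - <<'E'
from h import *
print(env.state())
a=snap('top','t0');b=snap('side','s0');w=snap('wrist','w0')
c=np.zeros((600,800,3),np.uint8)
cv2.imwrite('pics/v0.png',cv2.resize(a,(800,600),interpolation=cv2.INTER_CUBIC))
m=np.hstack([b,w]);cv2.imwrite('pics/v1.png',cv2.resize(b,(800,600),interpolation=cv2.INTER_CUBIC))
for n in('top','side'):
  print(n,np.round(camT(n)[1],3).tolist(),env.get_calibration(n)['mtx'],env.get_calibration(n)['k1'])
print(env.get_calibration('wrist'))
E
```

```text
pics
{'time_s': 0.0, 'qpos': array([ 6.97299454e+01,  1.83522628e+01,  8.97047999e+01,  8.41754612e-04,
        7.20420144e+01, -1.14728187e+00]), 'qvel': array([ 0.0600264 ,  0.00412446,  0.01835741, -0.19212059,  0.0447205 ,
       -0.10770291]), 'effort': array([-7.74709515e-04, -4.12477005e+01, -2.31962746e+01,  7.27907801e-02,
        4.57975524e-02, -1.45345612e-04]), 'ee_pos': array([188.20731691, 542.81668294, 213.12491113]), 'ee_rot': array([ -91.6100794 ,   89.90091964, -110.73311232]), 'force': array([-0.46140213,  0.32482194,  0.69089469]), 'torque': array([0.00356279, 0.00115694, 0.02376038]), 'gripper_width': 91.1641854168187}
top [[-0.02, 0.985, -0.171, 381.287], [-1.0, -0.021, -0.006, -13.27], [-0.01, 0.171, 0.985, 1066.679], [0.0, 0.0, 0.0, 1.0]] [[459.59599714   0.         256.53895347]
 [  0.         459.59599714 188.57355661]
 [  0.           0.           1.        ]] -0.012411293302411329
side [[-0.991, 0.103, -0.09, 491.955], [-0.137, -0.701, 0.699, 615.785], [0.009, 0.705, 0.709, 698.933], [0.0, 0.0, 0.0, 1.0]] [[353.76877519   0.         257.90205393]
 [  0.         353.76877519 190.82153721]
 [  0.           0.           1.        ]] -0.060956462060746563
{'mtx': array([[286.79744254,   0.        , 253.48362468],
       [  0.        , 286.79744254, 192.58098011],
       [  0.        ,   0.        ,   1.        ]]), 'k1': 0.01211766378862036, 'hand_eye': array([[-9.81915824e-05,  2.39298507e-01, -9.70946041e-01,
        -1.70723774e+02],
       [ 9.99999878e-01, -4.45872879e-04, -2.11019229e-04,
         4.29336744e-01],
       [-4.83415093e-04, -9.70945944e-01, -2.39298434e-01,
        -6.67983513e+01],
       [ 0.00000000e+00,  0.00000000e+00,  0.00000000e+00,
         1.00000000e+00]])}
```

View pics/v0.png

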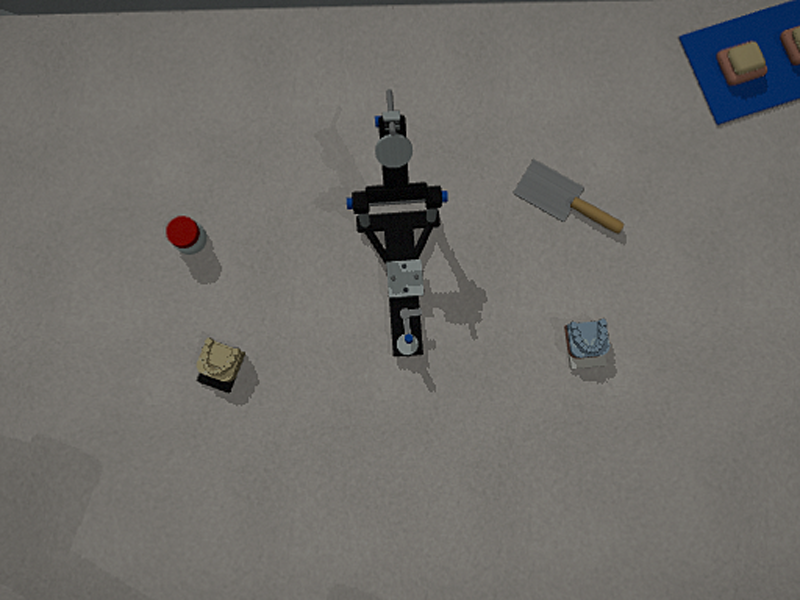

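View pics/v1.png

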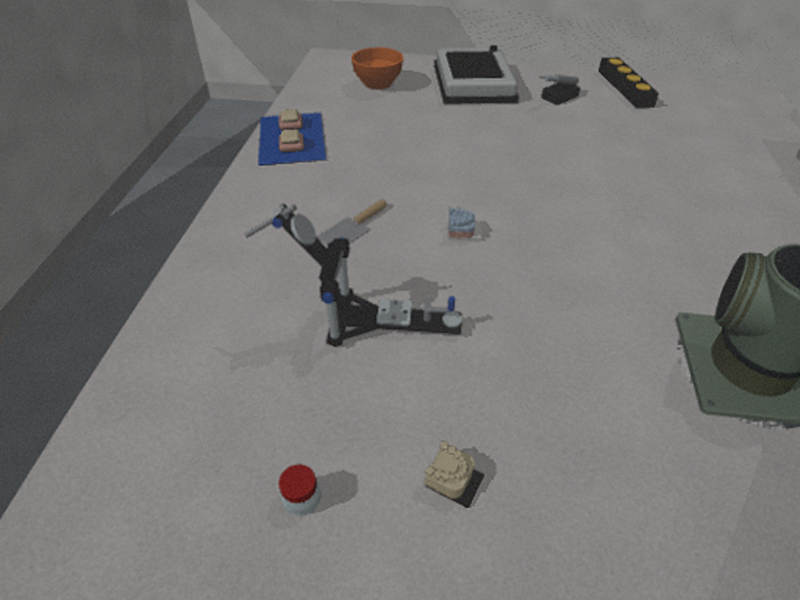

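Top view: cast at (588,340), teeth open upwards so its front faces −x; articulator pin plate at (405,278), knob (408,340). Side view: cast (461,222), knob (451,303), plate (395,313).

Run:
```python
from h import *
s=.64
for n,t,sd in [('cast',(588,338),(461,222)),('knob',(408,338),(451,303)),('plate',(405,278),(395,311)),('jar',(184,232),(298,483)),('upper',(222,360),(450,470))]:
    p,r=tri([ray('top',np.array(t)*s),ray('side',np.array(sd)*s)]); print(n,p.round(),np.round(r,1))
P=pose(); print(P.round(3));
```

```text
cast [ 493. -277.   26.] [0. 0.]
knob [495. -16.  59.] [0.3 0.3]
plate [587. -13.  29.] [0.1 0.1]
jar [662. 312.  39.] [0.7 0.7]
upper [472. 256.  20.] [0.1 0.1]
[[-0.00000e+00  3.28000e-01  9.45000e-01  1.88258e+02]
 [-1.00000e-03  9.45000e-01 -3.28000e-01  5.42923e+02]
 [-1.00000e+00 -1.00000e-03 -0.00000e+00  2.13327e+02]
 [ 0.00000e+00  0.00000e+00  0.00000e+00  1.00000e+00]]
```

```bash
python3 -m handwheel '-9.5 0 0 -0.012 -0.205 0.257 0.09;-9.5 0 0 -0.012 -0.205 0.257 0.09;-9.5 0 0 -0.012 -0.205 0.257 0.09;-9.5 0 0 -0.012 -0.205 0.257 0.09;-9.5 0 0 -0.012 -0.205 0.257 0.09;-9.5 0 0 -0.012 -0.205 0.257 0.09;-9.5 0 0 -0.012 -0.205 0.257 0.09;-9.5 0 0 -0.012 -0.205 0.257 0.09;-9.5 0 0 -0.012 -0.205 0.257 0.09'; python3 -c "
from h import *
print(pose().round(3))"
```

```text
time_s: 0.9
ee_pos: [366.7, 260.5, 226.2]
ee_rot: [-43.0, 89.8, -53.0]
force: [0.1, 0.4, 0.8]
gripper_width: 89.9
[[ 2.00000e-03  1.73000e-01  9.85000e-01  3.66695e+02]
 [-3.00000e-03  9.85000e-01 -1.73000e-01  2.60451e+02]
 [-1.00000e+00 -2.00000e-03  2.00000e-03  2.26163e+02]
 [ 0.00000e+00  0.00000e+00  0.00000e+00  1.00000e+00]]
```

```bash
python3 -m handwheel '-10 0 0 0 -0.239 0.218 0.09;-10 0 0 0 -0.239 0.218 0.09;-10 0 0 0 -0.239 0.218 0.09;-10 0 0 0 -0.239 0.218 0.09;-10 0 0 0 -0.239 0.218 0.09;-10 0 0 0 -0.239 0.218 0.09;-10 0 0 0 -0.239 0.218 0.09;-10 0 0 0 -0.239 0.218 0.09;-10 0 0 0 -0.239 0.218 0.09;-10 0 0 0 -0.239 0.218 0.09;-10 0 0 0 -0.239 0.218 0.09'
python3 - <<'E'
from h import *
P=pose();print(P.round(3))
a=snap('wrist','w1'); cv2.imwrite('pics/v2.png',cv2.resize(a,(800,600),interpolation=cv2.INTER_CUBIC))
E
```

```text
time_s: 1.82
ee_pos: [538.5, -5.9, 225.4]
ee_rot: [147.9, 89.9, 148.3]
force: [-0.3, -0.7, -0.2]
gripper_width: 90.0
[[-2.00000e-03 -6.00000e-03  1.00000e+00  5.38477e+02]
 [ 1.00000e-03  1.00000e+00  6.00000e-03 -5.92300e+00]
 [-1.00000e+00  1.00000e-03 -2.00000e-03  2.25416e+02]
 [ 0.00000e+00  0.00000e+00  0.00000e+00  1.00000e+00]]
```

View pics/v2.png

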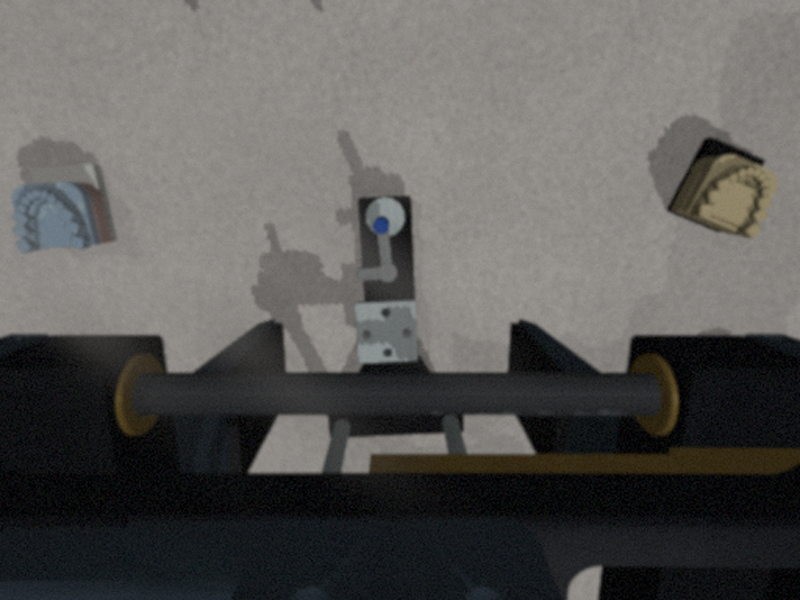

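Wrist view (flipped: image-down = +x): four dots on the pin plate, knob top at (382,225), pivot (389,272), pins apparently (366,334) and (406,333). I'll go lower and closer.

```bash
python3 -m handwheel '0 0 0 0.095 -0.007 0.042 0.09;0 0 0 0.095 -0.007 0.042 0.09;0 0 0 0.095 -0.007 0.042 0.09;0 0 0 0.095 -0.007 0.042 0.09;0 0 0 0.095 -0.007 0.042 0.09;0 0 0 0.095 -0.007 0.042 0.09'
python3 - <<'E'
from h import *
P=pose();print(P.round(3))
a=snap('wrist','w2'); 
for z in (30,38): print(proj('wrist',np.array([587,-13,z]),P))
cv2.imwrite('pics/v3.png',cv2.resize(a[50:200,150:350],(800,600),interpolation=cv2.INTER_CUBIC))
E
```

```text
time_s: 2.37
ee_pos: [581.3, -12.3, 132.6]
ee_rot: [3.9, 89.9, 4.4]
force: [0.1, -0.2, -0.5]
gripper_width: 90.2
[[ 2.00000e-03 -8.00000e-03  1.00000e+00  5.81255e+02]
 [ 0.00000e+00  1.00000e+00  8.00000e-03 -1.23440e+01]
 [-1.00000e+00  0.00000e+00  2.00000e-03  1.32623e+02]
 [ 0.00000e+00  0.00000e+00  0.00000e+00  1.00000e+00]]
[252.35527692 197.32059085]
[252.32148912 199.46808498]
```

View pics/v3.png

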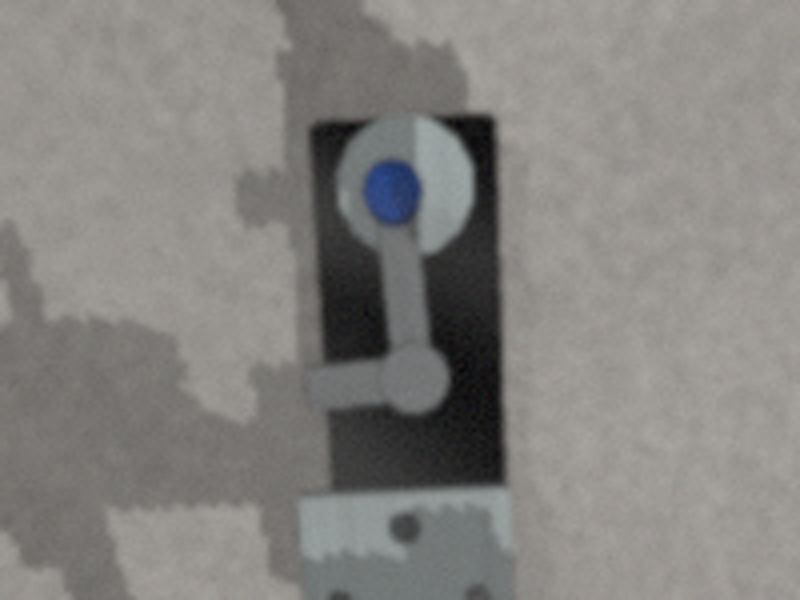

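The crop shows the knob (392,190), arm, and pivot (414,380); the pins lie just below the crop. Cropping lower.

Run:
```python
from h import *
a=cv2.imread('pics/w2_raw.png')
cv2.imwrite('pics/v4.png',cv2.resize(a[165:225,210:290],(800,600),interpolation=cv2.INTER_CUBIC))
```

```text
(no output)
```

View pics/v4.png

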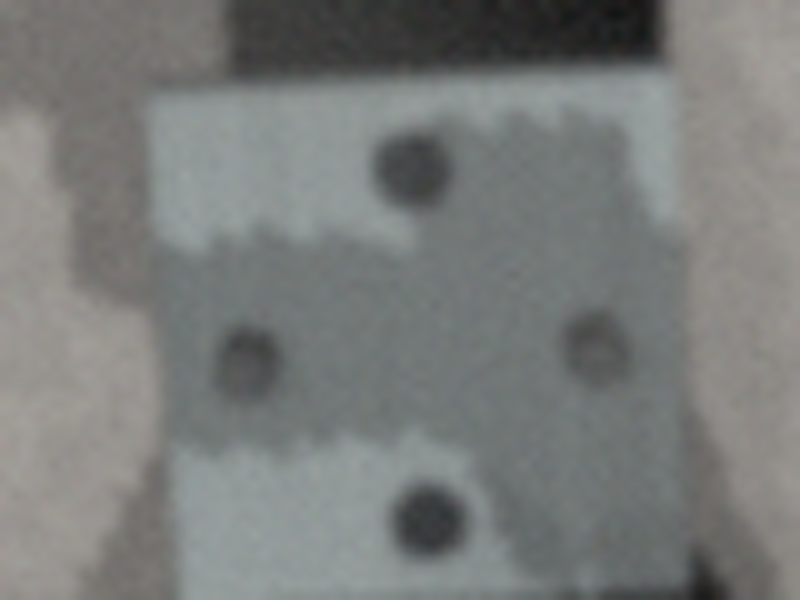

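Run:
```python
from h import *
P=np.load('pics/w2.npy')
c=lambda u,v:(210+(u+.5)/10-.5,165+(v+.5)/10-.5)
d=lambda u,v:(150+(u+.5)/4-.5,50+(v+.5)/4-.5)
L=onz('wrist',c(249,365),38,P);Rr=onz('wrist',c(598,353),38,P)
print(L,Rr,(L+Rr)/2,np.linalg.norm(L-Rr),np.degrees(np.arctan2(-(Rr-L)[0],(Rr-L)[1])))
s1=onz('wrist',c(414,169),30,P);s2=onz('wrist',c(429,521),30,P);print('screws',s1,s2,(s1+s2)/2,np.degrees(np.arctan2((s2-s1)[1],(s2-s1)[0])))
k=onz('wrist',d(392,191),70,P);pv=onz('wrist',d(414,380),46,P)
print('knob',k,'pivot',pv,np.linalg.norm((k-pv)[:2]),np.degrees(np.arctan2((pv-k)[1],(pv-k)[0])))
P1=np.load('pics/w1.npy');s=.64;e=lambda u,v:((u+.5)*s-.5,(v+.5)*s-.5)
for n,a,b in [('knob',(382,225),d(392,191)),('pinL',(366,334),c(249,365)),('pinR',(406,333),c(598,353))]:
  print(n,tri([ray('wrist',e(*a),P1),ray('wrist',b,P)]))
# cast yaw rough, white plate
```

```text
[588.71982493 -30.1418932   38.        ] [587.24019462   3.33021736  38.        ] [587.98000977 -13.40583792  38.        ] 33.50479802962015 2.5311047122831005
screws [571.04702618 -14.48606695  30.        ] [607.04720058 -12.75438867  30.        ] [589.04711338 -13.62022781  30.        ] 2.7539155446346455
knob [496.43245917 -17.17400736  70.        ] pivot [534.37353623 -12.64740747  46.        ] 38.210148317952395 6.803573995223372
knob (array([496.00370391, -16.75102046,  63.88008403]), [np.float64(0.5484092855901973), np.float64(0.5484092855901962)])
pinL (array([591.66617596, -31.01619312,  27.49646399]), [np.float64(0.17294730179784024), np.float64(0.17294730179785375)])
pinR (array([586.55533181,   3.08950611,  40.16164603]), [np.float64(0.1405648468876702), np.float64(0.14056484688756501)])
```

```bash
python3 -m handwheel '0 0 0 0 -0.263 -0.102 0.09;0 0 0 0 -0.263 -0.102 0.09;0 0 0 0 -0.263 -0.102 0.09;0 0 0 0 -0.263 -0.102 0.09;0 0 0 0 -0.263 -0.102 0.09;0 0 0 0 -0.263 -0.102 0.09;0 0 0 0 -0.263 -0.102 0.09;0 0 0 0 -0.263 -0.102 0.09;0 0 0 0 -0.263 -0.102 0.09;0 0 0 0 -0.263 -0.102 0.09'
python3 - <<'E'
from h import *
P=pose();print(P.round(3))
a=snap('wrist','w3'); 
cv2.imwrite('pics/v5.png',cv2.resize(a[140:248,180:324],(800,600),interpolation=cv2.INTER_CUBIC))
E
```

```text
time_s: 3.25
ee_pos: [481.2, -276.7, 132.4]
ee_rot: [-13.6, 89.9, -13.2]
force: [0.9, 0.0, 0.8]
gripper_width: 89.7
[[ 2.00000e-03 -6.00000e-03  1.00000e+00  4.81153e+02]
 [-1.00000e-03  1.00000e+00  6.00000e-03 -2.76660e+02]
 [-1.00000e+00 -1.00000e-03  2.00000e-03  1.32358e+02]
 [ 0.00000e+00  0.00000e+00  0.00000e+00  1.00000e+00]]
```

View pics/v5.png

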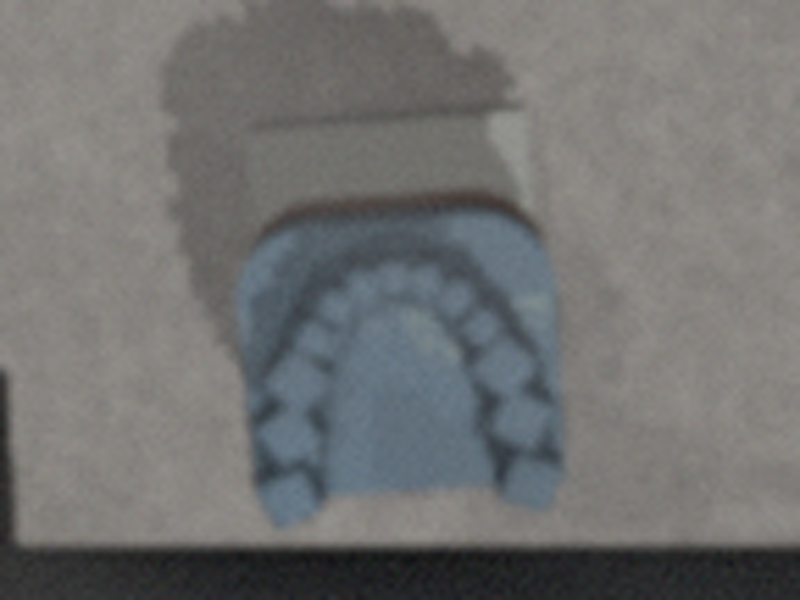

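Run:
```python
from h import *
P=np.load('pics/w3.npy'); f=800/144
c=lambda u,v:(180+(u+.5)/f-.5,140+(v+.5)/f-.5)
def s(n,u,v,z):
    p=onz('wrist',c(u,v),z,P); print(n,p.round(1)); return p
a=s('lipL',246,131,10);b=s('lipR',524,107,10);m=(a+b)/2
print('lip mid',m,np.linalg.norm(a-b),np.degrees(np.arctan2(-(b-a)[0],(b-a)[1])))
s('front',395,210,34);q=s('back',410,490,34)
l1=s('sl1',238,300,34);l2=s('sl2',250,460,34);r1=s('sr1',556,290,34);r2=s('sr2',564,470,34)
print(np.degrees(np.arctan2(q[1]-m[1],q[0]-m[0])), np.linalg.norm((q-m)[:2]),'want 58')
```

```text
lipL [ 456.1 -306.9   10. ]
lipR [ 451.3 -255.7   10. ]
lip mid [ 453.71671063 -281.27788395   10.        ] 51.463242167518075 5.338169321227696
front [ 466.1 -279.1   34. ]
back [ 517.2 -276.2   34. ]
sl1 [ 482.2 -306.3   34. ]
sl2 [ 511.7 -304.8   34. ]
sr1 [ 480.1 -251.    34. ]
sr2 [ 513.2 -248.7   34. ]
4.599694014317544 63.67505575485787 want 58
```

Lip edge width measures 51.5 (52 expected), plaster width 55.6 (56), plaster length 51 (50), though lip-to-back is 63.6, so the plaster sits about 6 mm further back than the text says. I'll trust the lip as the reference. Grip point ≈ (489.6, −278.4), yaw ≈ 4.5°.

```bash
python3 -m handwheel '-4 0 0 0.04 -0.0015 0.0114 0.09;-4 0 0 0.075 -0.0015 0.0114 0.09;-4 0 0 0.105 -0.0015 0.0114 0.09;-4 0 0 0.120 -0.0015 0.0114 0.09;-4 0 0 0.125 -0.0015 0.0114 0.09;-4 0 0 0.125 -0.0015 0.0114 0.09;-4 0 0 0.125 -0.0015 0.0114 0.09' 30;  python3 -c "
from h import *
print(pose().round(3))"
```

```text
time_s: 3.88
ee_pos: [493.4, -278.1, 6.9]
ee_rot: [-29.6, 89.9, -25.2]
force: [-0.0, -0.7, 0.7]
gripper_width: 90.2
[[ 2.00000e-03 -7.80000e-02  9.97000e-01  4.93398e+02]
 [-1.00000e-03  9.97000e-01  7.80000e-02 -2.78060e+02]
 [-1.00000e+00 -1.00000e-03  2.00000e-03  6.89600e+00]
 [ 0.00000e+00  0.00000e+00  0.00000e+00  1.00000e+00]]
```

```bash
python3 -m handwheel '0 0 0 0 0 0 0.06;0 0 0 0 0 0 0.05;0 0 0 0 0 0 0.05;0 0 0 0 0 0 0.05;0 0 0 0 0 0 0.05;0 0 0 0 0 0 0.05;0 0 0 0 0 0 0.05;0 0 0 0 0 0 0.05' 30; python3 -m handwheel '0 0 0 -0.03 0 0 0.05;0 0 0 -0.06 0 0 0.05;0 0 0 -0.09 0 0 0.05;0 0 0 -0.10 0 0 0.05;0 0 0 -0.10 0 0 0.05;0 0 0 -0.10 0 0 0.05' 30;  python3 - <<'E'
from h import *
P=pose();print(P.round(3))
a=snap('wrist','w4'); 
cv2.imwrite('pics/v6.png',cv2.resize(a[100:280,130:370],(800,600),interpolation=cv2.INTER_CUBIC))
E
```

```text
time_s: 4.55
ee_pos: [492.3, -278.6, 6.3]
ee_rot: [-12.6, 90.0, -8.3]
force: [-1.3, 1.0, 3.9]
gripper_width: 55.8
time_s: 5.05
ee_pos: [491.6, -278.1, 104.9]
ee_rot: [140.9, 89.9, 145.3]
force: [-0.6, 0.6, -2.5]
gripper_width: 55.8
[[-1.00000e-03 -7.60000e-02  9.97000e-01  4.91570e+02]
 [ 1.00000e-03  9.97000e-01  7.60000e-02 -2.78146e+02]
 [-1.00000e+00  1.00000e-03 -1.00000e-03  1.04898e+02]
 [ 0.00000e+00  0.00000e+00  0.00000e+00  1.00000e+00]]
```

View pics/v6.png

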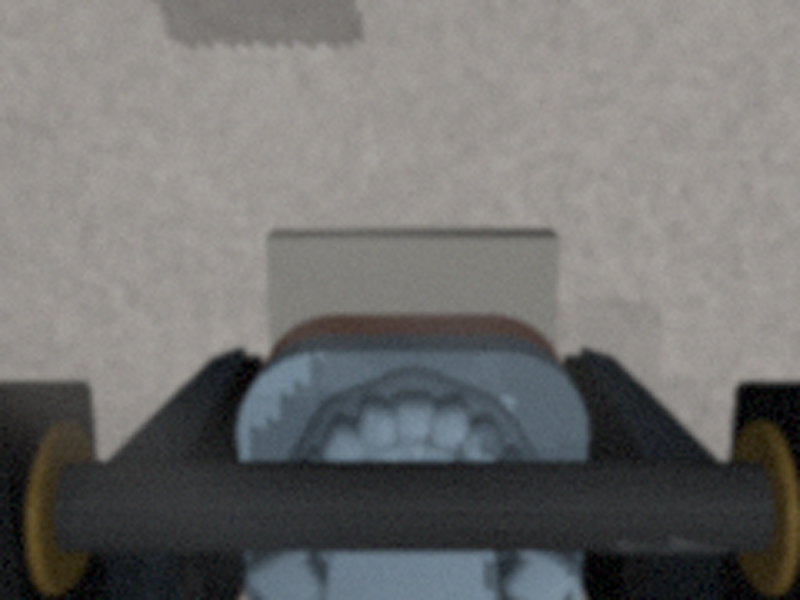

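Run:
```python
from h import *
I=np.eye(4)
for v,xx in ((237,-3.5),(229,6.5)):
  for u in (269,412,556):
    o,d=ray('wrist',(130+(u+.5)*.3-.5,100+(v+.5)*.3-.5),I); t=(xx-o[0])/d[0]; print(v,u,(o+d*t).round(2))
P3=np.load('pics/w3.npy');f=800/144
for v in (107,131): pass
p=np.array([453.72,-281.28,10]); Pg=np.eye(4)
y=np.radians(4.45); print((p-[492.8,-278.3,10])@np.array([np.cos(y),np.sin(y),0]),(p-[492.8,-278.3,10])@np.array([-np.sin(y),np.cos(y),0]))
```

```text
237 269 [ -3.5  -25.02 -38.65]
237 412 [ -3.5    0.26 -38.67]
237 556 [ -3.5   25.71 -38.68]
229 269 [  6.5  -26.49 -38.49]
229 412 [  6.5    0.25 -38.51]
229 556 [  6.5   27.17 -38.52]
-39.19340580794451 0.06116513532964766
```

```bash
python3 -m handwheel '0.1 0 0 0 0.015 0.0075 0.05;0.3 0 0 0 0.041 0.020 0.05;0.5 0 0 0 0.072 0.035 0.05;0.7 0 0 0 0.108 0.053 0.05;0.9 0 0 0 0.143 0.070 0.05;1.2 0 0 0 0.179 0.088 0.05;1.5 0 0 0 0.213 0.104 0.05;1.75 0 0 0 0.238 0.117 0.05;1.75 0 0 0 0.251 0.123 0.05;1.75 0 0 0 0.256 0.1256 0.05;1.75 0 0 0 0.256 0.1256 0.05;1.75 0 0 0 0.256 0.1256 0.05';  python3 -c "
from h import *
print(pose().round(4))"
```

```text
time_s: 6.1
ee_pos: [596.9, -14.7, 104.8]
ee_rot: [-167.5, 89.8, -164.9]
force: [0.4, -0.4, -2.4]
gripper_width: 55.6
[[-2.600000e-03 -4.560000e-02  9.990000e-01  5.968872e+02]
 [-7.000000e-04  9.990000e-01  4.560000e-02 -1.474540e+01]
 [-1.000000e+00 -6.000000e-04 -2.600000e-03  1.048274e+02]
 [ 0.000000e+00  0.000000e+00  0.000000e+00  1.000000e+00]]
```

```bash
python3 -m handwheel '0 0 0 0.015 0.0008 0 0.05;0 0 0 0.035 0.0015 0 0.05;0 0 0 0.05 0.0015 0 0.05;0 0 0 0.055 0.0015 0 0.05;0 0 0 0.055 0.0015 0 0.05;0 0 0 0.055 0.0015 0 0.05'; for i in 1 2 3; do python3 -m handwheel '0 0 0 0 0 0 0.05'; done;  python3 -c "
from h import *
print(pose().round(4))
snap('side','s1');c=cv2.imread('pics/s1_raw.png');cv2.imwrite('pics/v7.png',cv2.resize(c[140:250,200:340],(760,600),interpolation=cv2.INTER_CUBIC))"
```

```text
time_s: 6.6
ee_pos: [597.9, -13.3, 51.3]
ee_rot: [-33.1, 90.0, -30.6]
force: [0.8, 0.6, -1.5]
gripper_width: 55.9
time_s: 6.68
ee_pos: [598.6, -12.9, 52.0]
ee_rot: [-6.0, 89.9, -3.4]
force: [0.6, 0.1, -2.0]
gripper_width: 55.8
time_s: 6.77
ee_pos: [598.6, -12.6, 52.1]
ee_rot: [-4.6, 89.9, -2.0]
force: [0.6, -0.7, -1.1]
gripper_width: 55.7
time_s: 6.85
ee_pos: [598.4, -12.3, 51.9]
ee_rot: [-3.3, 89.9, -0.7]
force: [-0.1, -0.9, -2.9]
gripper_width: 55.8
[[ 1.900000e-03 -4.570000e-02  9.990000e-01  5.984077e+02]
 [-0.000000e+00  9.990000e-01  4.570000e-02 -1.232870e+01]
 [-1.000000e+00 -1.000000e-04  1.900000e-03  5.192150e+01]
 [ 0.000000e+00  0.000000e+00  0.000000e+00  1.000000e+00]]
```

```bash
cat > g.py <<'E'
# guard: stop the chain when contact force exceeds the limit
import sys; from workcell import env
s=env.state(); f=s['force']; print('z%.1f F%s'%(s['ee_pos'][2],f.round(1)),'T',s['torque'].round(2)); sys.exit(int(f[2]+2.3>float(sys.argv[1]) or abs(f[0])>8 or abs(f[1])>8))
E
d(){ tail -0; }
python3 -m handwheel '0 0 0 0.003 0 0 0.05;0 0 0 0.004 0 0 0.05;0 0 0 0.004 0 0 0.05' >/dev/null && python3 g.py 4 && python3 -m handwheel '0 0 0 0.001 0 0 0.05;0 0 0 0.001 0 0 0.05' >/dev/null && python3 g.py 4 && python3 -m handwheel '0 0 0 0.001 0 0 0.05;0 0 0 0.001 0 0 0.05' >/dev/null && python3 g.py 4 && python3 -m handwheel '0 0 0 0.001 0 0 0.05;0 0 0 0.001 0 0 0.05' >/dev/null && python3 g.py 4 && python3 -m handwheel '0 0 0 0.0005 0 0 0.05;0 0 0 0.0005 0 0 0.05' >/dev/null && python3 g.py 4 && python3 -m handwheel '0 0 0 0.0005 0 0 0.05;0 0 0 0.0005 0 0 0.05' >/dev/null && python3 g.py 4 && python3 -m handwheel '0 0 0 0.0005 0 0 0.05;0 0 0 0.0005 0 0 0.05' >/dev/null && python3 g.py 4 && python3 -m handwheel '0 0 0 0.0005 0 0 0.05;0 0 0 0.0005 0 0 0.05' >/dev/null && python3 g.py 4
```

```text
z46.6 F[ 0.7  0.3 -2.8] T [ 0.   -0.01  0.03]
z45.7 F[-0.1  0.3 -2.6] T [ 0.04 -0.04 -0.  ]
z44.7 F[-0.5 -1.  -2.6] T [ 0.01  0.02 -0.02]
z44.3 F[-0.9 -0.   0.5] T [ 0.06  0.11 -0.05]
z44.1 F[-2.  -0.5  3.4] T [ 0.07  0.4  -0.06]
```

View pics/v7.png

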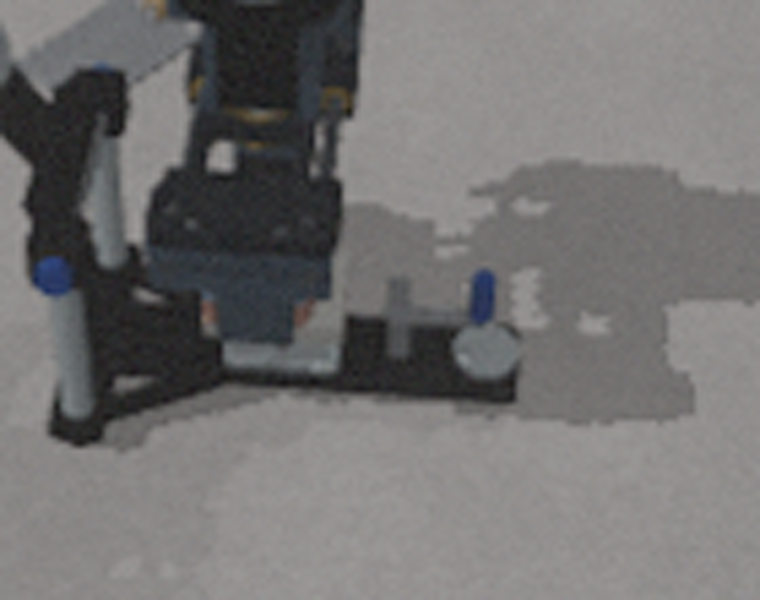

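Side view confirms the cast over the pin plate, knob and catch clear. Contact at TCP z≈44.2 matches the pin tips (38 mm). Fx is negative, hinting the cast should go −x; feeling that way.

```bash
python3 -m handwheel '0 0 0 0 0 -0.0005 0.05;0 0 0 0 0 -0.0005 0.05' >/dev/null && python3 g.py 12 && python3 -m handwheel '0 0 0 0 0 -0.0005 0.05;0 0 0 0 0 -0.0005 0.05' >/dev/null && python3 g.py 12 &&  python3 -m handwheel '0 0 0 0 0 -0.0005 0.05;0 0 0 0 0 -0.0005 0.05' >/dev/null && python3 g.py 12 &&  python3 -m handwheel '0 0 0 0 0 -0.0005 0.05;0 0 0 0 0 -0.0005 0.05' >/dev/null && python3 g.py 12; python3 -c "
from h import *
print(pose().round(4))"
```

```text
z44.1 F[ 0.4 -0.   4.9] T [0.07 0.16 0.05]
z44.1 F[0.9 0.7 5.1] T [ 0.09 -0.1  -0.02]
z44.1 F[2.9 1.1 5. ] T [ 0.14 -0.38  0.04]
z44.1 F[3.6 0.5 4.3] T [ 0.14 -0.74 -0.01]
[[ 4.400000e-03 -4.570000e-02  9.989000e-01  5.977371e+02]
 [ 2.000000e-04  9.990000e-01  4.570000e-02 -1.219100e+01]
 [-1.000000e+00 -0.000000e+00  4.400000e-03  4.414100e+01]
 [ 0.000000e+00  0.000000e+00  0.000000e+00  1.000000e+00]]
```

```bash
python3 -m handwheel '0 0 0 -0.0025 0 0 0.05;0 0 0 -0.0025 0 0 0.05;0 0 0 -0.0025 0 0 0.05' && python3 g.py 12 ; python3 -m handwheel '0 0 0 0.0015 0 0 0.05;0 0 0 0.0015 0 0 0.05' >/dev/null && python3 g.py 12 &&  python3 -m handwheel '0 0 0 0.0005 0 0 0.05;0 0 0 0.0005 0 0 0.05' >/dev/null && python3 g.py 12 &&  python3 -m handwheel '0 0 0 0.0005 0 0 0.05;0 0 0 0.0005 0 0 0.05' && python3 g.py 12&&  python3 -m handwheel '0 0 0 0.0005 0 0 0.05;0 0 0 0.0005 0 0 0.05' >/dev/null && python3 g.py 12 &&  python3 -m handwheel '0 0 0 0.0005 0 0 0.05;0 0 0 0.0005 0 0 0.05' >/dev/null && python3 g.py 12
```

```text
time_s: 8.73
ee_pos: [593.7, -12.3, 44.5]
ee_rot: [176.7, 89.7, 179.3]
force: [0.7, 0.2, -2.7]
gripper_width: 55.7
z44.5 F[ 0.7  0.2 -2.7] T [ 0.05  0.05 -0.01]
z44.1 F[-3.4  0.   2. ] T [-0.    0.53  0.03]
z44.0 F[-3.9  0.1  3.9] T [ 0.04  0.83 -0.04]
time_s: 9.23
ee_pos: [594.3, -12.3, 43.8]
ee_rot: [176.9, 89.8, 179.6]
force: [-4.9, -0.4, 6.9]
gripper_width: 55.9
z43.8 F[-4.9 -0.4  6.9] T [-0.01  0.94 -0.04]
z43.8 F[-4.7  1.3  9.3] T [0.05 1.04 0.01]
z43.7 F[-6.  -0.6 12.6] T [ 0.02  1.23 -0.04]
```

```bash
python3 -m handwheel '0 0 0 -0.001 0 0 0.05;0 0 0 -0.001 0 0 0.05' >/dev/null; python3 g.py 12 ; python3 -m handwheel '0 0 0 0 0 -0.0005 0.05;0 0 0 0 0 -0.0005 0.05' >/dev/null && python3 g.py 12 &&  python3 -m handwheel '0 0 0 0 0 -0.0005 0.05;0 0 0 0 0 -0.0005 0.05' >/dev/null && python3 g.py 12 &&  python3 -m handwheel '0 0 0 0 0 -0.0005 0.05;0 0 0 0 0 -0.0005 0.05' && python3 g.py 12&&  python3 -m handwheel '0 0 0 0 0 -0.0005 0.05;0 0 0 0 0 -0.0005 0.05' >/dev/null && python3 g.py 12 &&  python3 -m handwheel '0 0 0 0 0 -0.0005 0.05;0 0 0 0 0 -0.0005 0.05' >/dev/null && python3 g.py 12 &&  python3 -m handwheel '0 0 0 0 0 -0.0005 0.05;0 0 0 0 0 -0.0005 0.05'  && python3 g.py 12
```

```text
z43.9 F[-3.8 -0.5  6.7] T [-0.02  1.   -0.02]
z43.9 F[-4.2  0.5  8.1] T [0.01 0.81 0.01]
z43.9 F[-3.1 -0.   6.1] T [0.04 0.69 0.03]
time_s: 10.23
ee_pos: [594.2, -12.3, 44.0]
ee_rot: [30.9, 90.0, 33.5]
force: [-0.9, 0.5, 5.4]
gripper_width: 55.9
z44.0 F[-0.9  0.5  5.4] T [ 0.09  0.47 -0.02]
z44.0 F[-1.7  0.2  5.6] T [0.06 0.33 0.03]
z44.0 F[-0.7  1.2  5.4] T [0.06 0.04 0.01]
time_s: 10.73
ee_pos: [594.0, -12.4, 44.0]
ee_rot: [0.1, 89.8, 2.7]
force: [1.1, 1.3, 4.5]
gripper_width: 55.8
z44.0 F[1.1 1.3 4.5] T [ 0.12 -0.18  0.02]
```

```bash
python3 -m handwheel '0 0 0 -0.0025 0 0 0.05;0 0 0 -0.0025 0 0 0.05;0 0 0 -0.0025 0 0 0.05' | grep pos; for i in 1 2 3 4; do python3 -m handwheel '0 0 0 0 0 0 0.05;0 0 0 0 0 0 0.05' | grep pos ;done; python3 g.py 9; python3 -c "
from h import *
print(pose().round(4))"
```

```text
ee_pos: [591.9, -12.4, 45.0]
ee_pos: [592.3, -12.4, 45.3]
ee_pos: [592.7, -12.4, 45.7]
ee_pos: [592.8, -12.4, 45.9]
ee_pos: [592.8, -12.4, 46.0]
z46.0 F[-0.4  0.  -2.4] T [ 0.07 -0.03  0.04]
[[ 1.000000e-04 -4.580000e-02  9.990000e-01  5.928278e+02]
 [ 1.000000e-04  9.990000e-01  4.580000e-02 -1.240280e+01]
 [-1.000000e+00  1.000000e-04  1.000000e-04  4.598350e+01]
 [ 0.000000e+00  0.000000e+00  0.000000e+00  1.000000e+00]]
```

Measured pose settles slowly but is clean; earlier touches were at x≈598.2 and 594.2, straddling the visual estimate (596.8, −13.0). Hop exactly there.

```bash
python3 -m handwheel '0 0 0 0 -0.0008 0.004 0.05;0 0 0 0 -0.0008 0.004 0.05;0 0 0 0 -0.0008 0.004 0.05;0 0 0 0 -0.0008 0.004 0.05;0 0 0 0 -0.0008 0.004 0.05;0 0 0 0 -0.0008 0.004 0.05;0 0 0 0 -0.0008 0.004 0.05;0 0 0 0 -0.0008 0.004 0.05' | grep pos; python3 -m handwheel '0 0 0 0.001 0 0 0.05;0 0 0 0.0015 0 0 0.05;0 0 0 0.002 0 0 0.05;0 0 0 0.002 0 0 0.05;0 0 0 0.002 0 0 0.05'|grep pos; python3 g.py 5 && python3 -m handwheel '0 0 0 0.001 0 0 0.05;0 0 0 0.001 0 0 0.05;0 0 0 0.001 0 0 0.05' |grep pos && python3 g.py 5 && python3 -m handwheel '0 0 0 0.001 0 0 0.05;0 0 0 0.001 0 0 0.05;0 0 0 0.001 0 0 0.05' |grep pos && python3 g.py 5 && python3 -m handwheel '0 0 0 0.001 0 0 0.05;0 0 0 0.001 0 0 0.05;0 0 0 0.001 0 0 0.05' |grep pos && python3 g.py 5
```

```text
ee_pos: [596.8, -13.0, 46.0]
ee_pos: [596.8, -13.0, 44.2]
z44.2 F[-1.1 -0.3  1.3] T [0.05 0.23 0.02]
ee_pos: [596.9, -13.0, 44.1]
z44.1 F[-2.9 -0.3  5.6] T [ 0.03  0.63 -0.04]
```

Still on the tips there. The lip/plaster discrepancy (6 mm) suggests the holes may lie further back in the cast; test a touch about 5.5 mm further forward (−x).

```bash
python3 -m handwheel '0 0 0 -0.0025 0 0 0.05;0 0 0 -0.0025 0 -0.003 0.05;0 0 0 -0.0025 0 -0.005 0.05;0 0 0 -0.0025 0 -0.005 0.05;0 0 0 -0.0025 0 -0.005 0.05;0 0 0 -0.0025 0 -0.005 0.05;0 0 0 -0.0025 0 -0.005 0.05;0 0 0 -0.0025 0 -0.005 0.05' | grep pos; python3 -m handwheel '0 0 0 0.001 0 0 0.05;0 0 0 0.0015 0 0 0.05;0 0 0 0.0015 0 0 0.05;0 0 0 0.0015 0 0 0.05'|grep pos; python3 g.py 5 && python3 -m handwheel '0 0 0 0.001 0 0 0.05;0 0 0 0.001 0 0 0.05;0 0 0 0.001 0 0 0.05' |grep pos && python3 g.py 5 && python3 -m handwheel '0 0 0 0.001 0 0 0.05;0 0 0 0.001 0 0 0.05;0 0 0 0.001 0 0 0.05' |grep pos && python3 g.py 5 && python3 -m handwheel '0 0 0 0.001 0 0 0.05;0 0 0 0.001 0 0 0.05;0 0 0 0.001 0 0 0.05' |grep pos && python3 g.py 5&& python3 -m handwheel '0 0 0 0.001 0 0 0.05;0 0 0 0.001 0 0 0.05;0 0 0 0.001 0 0 0.05' |grep pos && python3 g.py 5
```

```text
ee_pos: [591.9, -13.3, 45.3]
ee_pos: [591.8, -13.2, 43.8]
z43.8 F[ 0.  -0.  -3.2] T [ 0.02 -0.06 -0.  ]
ee_pos: [591.8, -13.3, 42.9]
z42.9 F[ 0.1  0.4 -2.6] T [-0.    0.08 -0.01]
ee_pos: [591.8, -13.2, 41.9]
z41.9 F[-0.1 -0.4 -1.8] T [-0.06  0.04  0.01]
ee_pos: [591.8, -13.2, 40.9]
z40.9 F[-0.3  0.6 -2.1] T [-0.08  0.01 -0.02]
ee_pos: [591.8, -13.3, 39.9]
z39.9 F[ 0.7 -0.3 -2.3] T [-0.    0.05  0.08]
```

The pins are entering (no force, 4 mm below tip level). Continue to the seat.

```bash
python3 -m handwheel '0 0 0 0.001 0 0 0.05;0 0 0 0.002 0 0 0.05;0 0 0 0.002 0 0 0.05;0 0 0 0.002 0 0 0.05'|grep pos; python3 g.py 5 && python3 -m handwheel '0 0 0 0.001 0 0 0.05;0 0 0 0.001 0 0 0.05;0 0 0 0.001 0 0 0.05' |grep pos && python3 g.py 5 && python3 -m handwheel '0 0 0 0.0007 0 0 0.05;0 0 0 0.0007 0 0 0.05;0 0 0 0.0007 0 0 0.05' |grep pos && python3 g.py 5 && python3 -m handwheel '0 0 0 0.0007 0 0 0.05;0 0 0 0.0007 0 0 0.05;0 0 0 0.0007 0 0 0.05' |grep pos && python3 g.py 5&& python3 -m handwheel '0 0 0 0.0007 0 0 0.05;0 0 0 0.0007 0 0 0.05;0 0 0 0.0007 0 0 0.05' |grep pos && python3 g.py 5
```

```text
ee_pos: [591.8, -13.2, 37.8]
z37.8 F[-0.6  0.1 -3.2] T [-0.01 -0.01  0.01]
ee_pos: [591.8, -13.2, 36.8]
z36.8 F[ 0.3  0.3 -3. ] T [-0.08  0.08 -0.04]
ee_pos: [591.9, -13.3, 36.3]
z36.3 F[-0.7 -1.1 -2.1] T [-0.1   0.08  0.01]
ee_pos: [591.9, -13.3, 36.2]
z36.2 F[-1.9 -0.5  3.3] T [-0.05  0.45 -0.02]
```

```bash
python3 -m handwheel '0 0 0 0.0007 0 0 0.05;0 0 0 0.0007 0 0 0.05;0 0 0 0.0007 0 0 0.05;0 0 0 0.0007 0 0 0.05' |grep pos && python3 g.py 99;  python3 -m handwheel '0 0 0 -0.0005 0 0 0.06;0 0 0 -0.001 0 0 0.07;0 0 0 -0.001 0 0 0.08;0 0 0 -0.001 0 0 0.08;0 0 0 -0.001 0 0 0.08;0 0 0 -0.001 0 0 0.08;0 0 0 -0.001 0 0 0.08'; python3 -m handwheel '0 0 0 -0.01 0 0 0.08;0 0 0 -0.03 0 0 0.08;0 0 0 -0.06 0 0 0.08;0 0 0 -0.075 0 0 0.08;0 0 0 -0.08 0 0 0.08;0 0 0 -0.08 0 0 0.08'; python3 -c "
from h import *
print(env.state()['qpos'].round(1));print(pose().round(3))
a=snap('wrist','w5'); 
cv2.imwrite('pics/v8.png',cv2.resize(a[100:280,130:370],(800,600),interpolation=cv2.INTER_CUBIC))"
```

```text
ee_pos: [592.0, -13.3, 36.1]
z36.1 F[-3.1 -0.   8.6] T [-0.07  0.64  0.02]
time_s: 16.98
ee_pos: [591.9, -13.2, 35.7]
ee_rot: [136.5, 90.0, 139.1]
force: [-0.6, 0.1, 0.2]
gripper_width: 79.7
time_s: 17.48
ee_pos: [592.9, -13.2, 117.8]
ee_rot: [-3.4, 89.8, -0.7]
force: [-0.9, 0.6, 0.2]
gripper_width: 79.9
[ -2.4  24.   95.5   0.   60.3 -95. ]
[[ 4.00000e-03 -4.60000e-02  9.99000e-01  5.92854e+02]
 [-0.00000e+00  9.99000e-01  4.60000e-02 -1.32470e+01]
 [-1.00000e+00 -0.00000e+00  4.00000e-03  1.17798e+02]
 [ 0.00000e+00  0.00000e+00  0.00000e+00  1.00000e+00]]
```

View pics/v8.png

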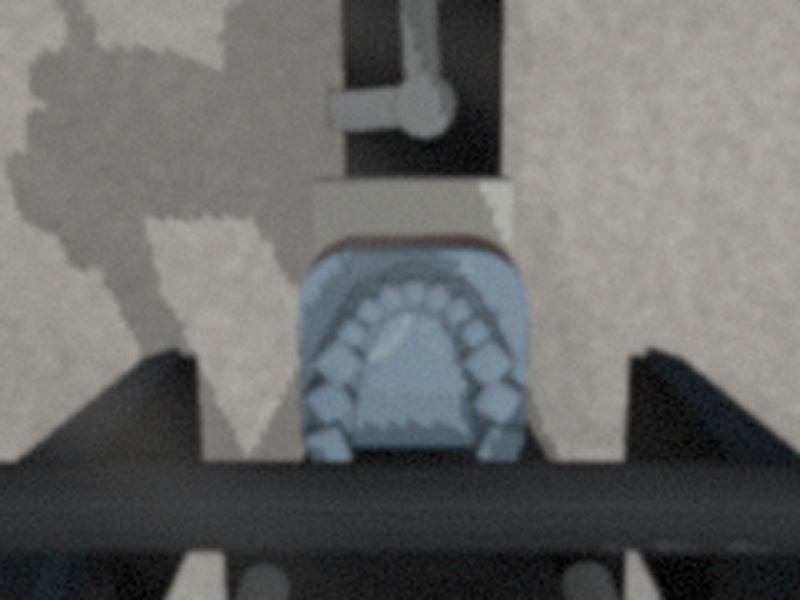

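Cast sits home: lip square in front at y=180, pivot at (426,105), catch still open. Now to the knob, jaws turned to yaw ≈40°, as a loose cage.

```bash
python3 -m handwheel '-6 0 0 0 0 -0.016 0.06;-12 0 0 0 0 -0.032 0.05;-18 0 0 0 0 -0.048 0.04;-24 0 0 0 0.0003 -0.064 0.03;-30 0 0 0 0.0006 -0.08 0.03;-36 0 0 0 0.0006 -0.09 0.03;-37.5 0 0 0 0.0006 -0.0966 0.03;-37.5 0 0 0 0.0006 -0.0966 0.03;-37.5 0 0 0 0.0006 -0.0966 0.03;-37.5 0 0 0 0.0006 -0.0966 0.03;-37.5 0 0 0 0.0006 -0.0966 0.03;-37.5 0 0 0 0.0006 -0.0966 0.03' 20; python3 -c "
from h import *
print(env.state()['qpos'].round(1));print(pose().round(3))"
```

```text
time_s: 18.53
ee_pos: [495.7, -17.0, 115.5]
ee_rot: [113.2, 90.0, 153.3]
force: [-0.0, -0.0, -0.7]
gripper_width: 29.7
[  -3.3   16.3  108.2    0.    55.5 -133.4]
[[ -0.     -0.644   0.765 495.732]
 [  0.      0.765   0.644 -17.031]
 [ -1.      0.     -0.    115.549]
 [  0.      0.      0.      1.   ]]
```

```bash
python3 -m handwheel '0 0 0 0.02 0 0 0.03;0 0 0 0.035 0 0 0.03;0 0 0 0.042 0 0 0.03;0 0 0 0.042 0 0 0.03' >/dev/null; python3 g.py 5 && python3 -m handwheel '0 0 0 0.004 0 0 0.03;0 0 0 0.007 0 0 0.03;0 0 0 0.007 0 0 0.03' >/dev/null && python3 g.py 5 && python3 -m handwheel '0 0 0 0.007 0 0 0.03;0 0 0 0.014 0 0 0.03;0 0 0 0.0145 0 0 0.03;0 0 0 0.0145 0 0 0.03;0 0 0 0.0145 0 0 0.03' && python3 g.py 5
```

```text
z72.3 F[ 0.3 -0.5 -0.4] T [0.07 0.07 0.02]
z66.9 F[-0.   0.6 -0.1] T [ 0.05  0.04 -0.04]
time_s: 19.53
ee_pos: [495.3, -17.0, 52.2]
ee_rot: [112.5, 90.0, 152.6]
force: [-0.0, -0.3, -0.5]
gripper_width: 29.9
z52.2 F[-0.  -0.3 -0.5] T [0.1  0.05 0.02]
```

Run:
```python
import numpy as np
Pv=np.array([534.4,-12.6]);o=np.array([495.3,-17.]);y=np.array([-.644,.765]);z=np.array([.765,.644])
for th in list(range(187,273,7))+[272.7,278]:
    k=Pv+38*np.array([np.cos(np.radians(th)),np.sin(np.radians(th))]); t=k-4*y-o
    print(th,(k).round(1),round(t@y,1),round(t@z,1))
```

```text
187 [496.7 -17.2] -5.1 0.9
194 [497.5 -21.8] -9.1 -1.4
201 [498.9 -26.2] -13.4 -3.2
208 [500.8 -30.4] -17.9 -4.4
215 [503.3 -34.4] -22.4 -5.1
222 [506.2 -38. ] -27.1 -5.2
229 [509.5 -41.3] -31.7 -4.8
236 [513.2 -44.1] -36.2 -3.8
243 [517.1 -46.5] -40.6 -2.3
250 [521.4 -48.3] -44.8 -0.2
257 [525.9 -49.6] -48.6 2.4
264 [530.4 -50.4] -52.2 5.4
271 [535.1 -50.6] -55.3 8.8
272.7 [536.2 -50.6] -56.0 9.7
278 [539.7 -50.2] -58.0 12.6
```

```bash
python3 -m handwheel '0 0 0 0 -0.003 0.001 0.02;0 0 0 0 -0.005 0.001 0.02;0 0 0 0 -0.009 -0.001 0.02;0 0 0 0 -0.0134 -0.003 0.02;0 0 0 0 -0.018 -0.0044 0.02;0 0 0 0 -0.0224 -0.005 0.02;0 0 0 0 -0.027 -0.005 0.02;0 0 0 0 -0.0317 -0.0048 0.02;0 0 0 0 -0.0362 -0.0038 0.02;0 0 0 0 -0.0406 -0.0023 0.02;0 0 0 0 -0.0406 -0.0023 0.02;0 0 0 0 -0.0406 -0.0023 0.02' 20; python3 g.py 9; python3 -c "
from h import *
print(pose().round(3))
a=snap('wrist','w6');b=snap('top','t6')
cv2.imwrite('pics/v9.png',np.hstack([cv2.resize(a[90:290,140:340],(400,400),interpolation=cv2.INTER_CUBIC),cv2.resize(b[140:240,210:310],(400,400),interpolation=cv2.INTER_CUBIC)]))"
```

```text
time_s: 20.53
ee_pos: [521.3, -49.9, 52.6]
ee_rot: [-45.2, 89.8, -5.1]
force: [-0.6, -0.6, 0.1]
gripper_width: 20.3
z52.6 F[-0.6 -0.6  0.1] T [0.09 0.06 0.02]
[[ 3.0000e-03 -6.4400e-01  7.6500e-01  5.2129e+02]
 [-0.0000e+00  7.6500e-01  6.4400e-01 -4.9862e+01]
 [-1.0000e+00 -2.0000e-03  2.0000e-03  5.2618e+01]
 [ 0.0000e+00  0.0000e+00  0.0000e+00  1.0000e+00]]
```

View pics/v9.png

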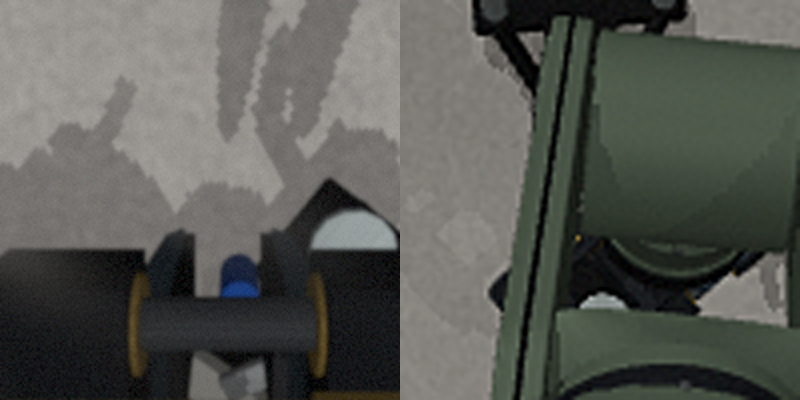

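Wrist view: knob (240,275) stands inside the cage against the rear finger, the cast behind; the swing follows. Continue to the stop.

```bash
python3 -m handwheel '0 0 0 0 -0.002 0.001 0.02;0 0 0 0 -0.0042 0.0021 0.02;0 0 0 0 -0.006 0.0034 0.02;0 0 0 0 -0.008 0.0047 0.02;0 0 0 0 -0.0098 0.0062 0.02;0 0 0 0 -0.0116 0.0077 0.02;0 0 0 0 -0.0132 0.0094 0.02;0 0 0 0 -0.0147 0.0111 0.02;0 0 0 0 -0.0147 0.0111 0.02;0 0 0 0 -0.0147 0.0111 0.02'; python3 g.py 9;python3 -m handwheel '0 0 0 0 -0.001 0.0013 0.02;0 0 0 0 -0.001 0.0013 0.02;0 0 0 0 -0.001 0.0013 0.02';python3 g.py 9 && python3 -m handwheel '0 0 0 0 -0.001 0.0013 0.02;0 0 0 0 -0.001 0.0013 0.02;0 0 0 0 -0.001 0.0013 0.02' && python3 g.py 9 && python3 -m handwheel '0 0 0 0 -0.001 0.0013 0.02;0 0 0 0 -0.001 0.0013 0.02;0 0 0 0 -0.001 0.0013 0.02' && python3 g.py 9
```

```text
time_s: 21.47
ee_pos: [538.4, -53.7, 52.4]
ee_rot: [-42.4, 89.9, -2.3]
force: [-0.0, 0.4, -0.3]
gripper_width: 20.0
z52.4 F[-0.   0.4 -0.3] T [0.1  0.04 0.03]
time_s: 21.72
ee_pos: [539.2, -53.5, 52.3]
ee_rot: [98.7, 90.0, 138.9]
force: [-0.8, 0.5, 0.1]
gripper_width: 19.9
z52.3 F[-0.8  0.5  0.1] T [0.17 0.3  0.02]
time_s: 21.97
ee_pos: [539.8, -53.2, 52.1]
ee_rot: [127.1, 89.8, 167.3]
force: [-4.4, 1.1, 2.2]
gripper_width: 19.6
z52.1 F[-4.4  1.1  2.2] T [0.37 0.93 0.04]
time_s: 22.22
ee_pos: [540.3, -53.0, 51.9]
ee_rot: [128.6, 89.7, 168.7]
force: [-6.0, 2.3, 4.2]
gripper_width: 19.9
z51.9 F[-6.   2.3  4.2] T [0.45 1.34 0.03]
```

```bash
python3 -m handwheel '0 0 0 0 0.001 -0.0013 0.025;0 0 0 0 0.001 -0.0013 0.03;0 0 0 0 0.001 -0.0013 0.03;0 0 0 0 0.001 -0.0013 0.03' && python3 g.py 9; python3 -m handwheel '0 0 0 -0.01 0.001 -0.0013 0.03;0 0 0 -0.03 0.001 -0.0013 0.03;0 0 0 -0.06 0 0 0.03;0 0 0 -0.09 0 0 0.03;0 0 0 -0.11 0 0 0.03;0 0 0 -0.12 0 0 0.03' >/dev/null;  python3 -m handwheel '7 0 0 0 -0.03 0 0.03;14 0 0 0 -0.06 0 0.03;21 0 0 0 -0.09 0.01 0.03;28 0 0 0 -0.10 0.05 0.03;35 0 0 0 -0.1 0.085 0.03;37 0 0 0 -0.1 0.085 0.03;37 0 0 0 -0.1 0.085 0.03;37 0 0 0 -0.1 0.085 0.03;37 0 0 0 -0.1 0.085 0.03;37 0 0 0 -0.1 0.085 0.03'
python3 -c "
from h import *
P=pose();print(P.round(3));print(proj('wrist',[534.4,-12.6,46],P))"
```

```text
time_s: 22.55
ee_pos: [542.2, -53.8, 52.7]
ee_rot: [-47.9, 89.9, -7.8]
force: [-0.2, -0.3, 0.3]
gripper_width: 29.9
z52.7 F[-0.2 -0.3  0.3] T [ 0.09  0.04 -0.01]
time_s: 23.88
ee_pos: [669.6, -75.8, 172.6]
ee_rot: [-167.4, 90.0, -164.3]
force: [-0.7, -0.4, 0.9]
gripper_width: 29.8
[[-0.00000e+00 -5.40000e-02  9.99000e-01  6.69624e+02]
 [-0.00000e+00  9.99000e-01  5.40000e-02 -7.57830e+01]
 [-1.00000e+00 -0.00000e+00 -0.00000e+00  1.72566e+02]
 [ 0.00000e+00  0.00000e+00  0.00000e+00  1.00000e+00]]
[327.41984785  51.21901362]
```

```bash
python3 -c "
from h import *
a=snap('wrist','w7')
cv2.imwrite('pics/v10.png',cv2.resize(a[10:160,230:430],(800,600),interpolation=cv2.INTER_CUBIC))"
```

```text
(no output)
```

View pics/v10.png

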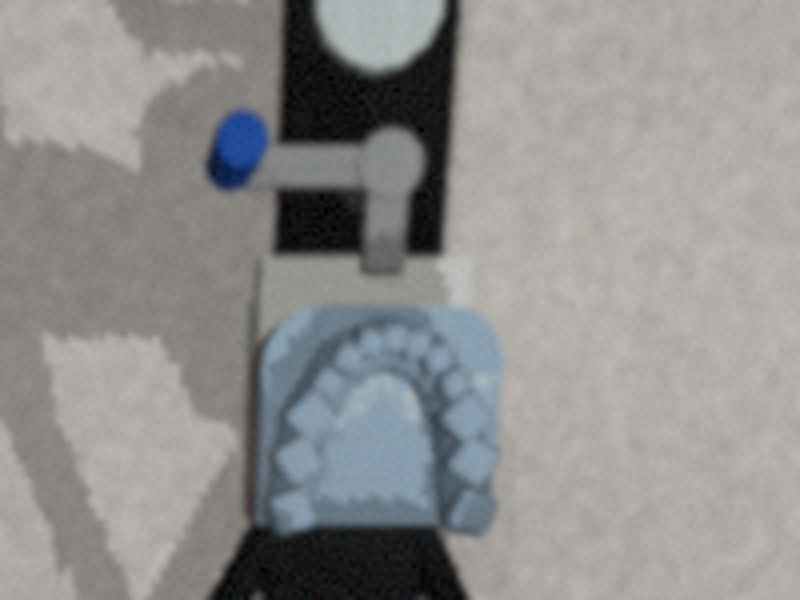

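The nose lies over the lip and the arm is square to it (knob (240,145), pivot (392,160), nose tip (382,268)). Back away from the upper member and hand in.

```bash
python3 -m handwheel '0 0 0 0 -0.02 -0.02 0.03;0 0 0 -0.01 -0.04 -0.05 0.03;0 0 0 -0.02 -0.06 -0.08 0.03;0 0 0 -0.03 -0.08 -0.1 0.03;0 0 0 -0.03 -0.08 -0.1 0.03;0 0 0 -0.03 -0.08 -0.1 0.03;0 0 0 -0.03 -0.08 -0.1 0.03;0 0 0 -0.03 -0.08 -0.1 0.03;0 0 0 -0.03 -0.08 -0.1 0.03'; python3 -c "
from h import *
b=snap('top','t7'); a=cv2.imread('pics/t0_raw.png')
d=cv2.absdiff(a,b).max(2)
for n,(u,v) in dict(jar=(184,232),upper=(222,360),knife=(570,200)).items():
    u=int(u*.64);v=int(v*.64);print(n,np.percentile(d[v-25:v+25,u-30:u+30],[50,99]))
print(env.job_done())"
```

```text
time_s: 24.68
ee_pos: [575.3, -159.8, 201.7]
ee_rot: [138.6, 89.9, 141.8]
force: [-0.4, 0.0, -0.2]
gripper_width: 29.9
jar [26. 29.]
upper [19.   28.01]
knife [52. 99.]
the job is handed in; nothing more can be done
None
```

The lower cast is mounted on both pins with its front teeth forward, the catch is locked over the lip, and I handed the job in at about 24.7 s.

- **Seating:** The first touches missed the holes. The plaster-to-lip sizes in the text didn't agree with each other, and the holes turned out to be about 5 mm further back in the cast than I first took them to be. After I shifted the cast forward, the pins went in with almost no force. It sat down 8 mm below the pin tips, as expected. The hardest press I read was about 15 N against the pin tips while searching, and about 11 N when seating. I read forces only between steps, not continuously.
- **Catch:** I pushed the knob round with the jaws loosely around it until it reached its stop, at about 6–8 N. I then let go and backed off. The last wrist picture shows the nose over the lip and the arm square to it, and the tool force afterwards was about zero.
- **Other objects:** The robot never went near the other cast, the jar or the knife while working low. My before-and-after picture check was no use, though. Brightness shifted across the jar and other-cast areas, and the knife's area also differed strongly, probably because the arm was in view. So I have not confirmed from images that they stayed put.
- **Near pass:** My retreat after the catch brought the gripper close to the upper member, but no contact force showed.

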